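# Unlock the pen-pack pusher and hold it back for refilling

### The job

Pull the green lock panel straight up out of the slots of the white pen-pack tray, and stand it upright in the blue panel stand without dropping it. Then pull the tray's spring-loaded pusher back by its yellow tab until its pointer is level with the red mark, and keep holding it there so that I can refill the tray: finish while holding it, do not let go. Leave the pen packs in the tray and the other things on the counter where they are.

Things in the scene. Friction and masses are not known exactly. Their poses are not given: they have to be found in the camera images.
- tray: White pen-pack tray fixed to the counter, 300 mm long (x), 112 wide (y), walls 46 high, floor 8 thick. Origin: centre of underside. +x points away from the robot; three pen packs stand at x = 60 to 135, tops at z = 52. The pusher is pulled along -x. The panel's slots: upright grooves 9 mm wide in both side walls at x = -10, from the floor to z = 46.
- panel: Green flat lock panel with a white stripe, loose, about 85 g, 6 mm thick (x), 92 wide (y), 130 high (z). Origin: centre of its lower edge. At the start it stands across the tray in the slots, lower edge at z = 8, top edge at 138, its x along the tray's x; it is 49 mm behind the pusher and stops it from being pulled back to the mark.
- stand: Blue panel stand fixed to the counter: one open-topped bay, inside 24 mm (its x) by 112 mm (its y), walls 6 thick and 60 high, inner floor at z = 6, foot plate 75 x 124, 4 thick. Origin: centre of underside. A panel stands in it with the panel's x along the stand's x (either way round), free to lean a little. May be left or right of the tray.
- mark: Red mark: upright red clip outside the tray's +y wall, 12 mm long along the tray's x, 22 in y, 32 high, top 50 mm above the counter. Origin: middle (along x) of its lower edge at the wall, 18 mm above the counter. Its axes are the tray's. Its place along the tray changes from start to start.
- pusher (a joint): Pull of the black pusher in m: 0 at rest (pushed fully forward by its spring), growing as it is pulled towards the tray's -x, end stop 0.15. The spring pulls forward with about 4 N at rest and 60 N/m more (8 to 11 N at the mark); let go, it runs back to 0. The mark lies 0.07 to 0.12 from rest.
- tab (a point): Top centre of the pusher's yellow grip tab, 102 mm above the counter. The tab is upright, 12 mm thick along the tray's x, 32 wide in y, free from z = 52 (just above walls and packs) to 102. Below it is the black pusher plate, 6 thick, 78 wide. At rest at tray x = +45, y = 0; moves with the pusher.
- pointer (a point): Tip of the pusher's pointer, a yellow 4 mm wide finger that reaches over the tray's +y wall, at height 55 mm, just above the red mark's top; it has the same tray x as the tab and moves with the pusher.
- pack0: Orange and white pen pack, loose, 22 x 80 x 44 mm, standing in the tray nearest the pusher. Origin: centre of its underside. Leave alone.
- pack1: Blue and white pen pack, same size, in the middle. Leave alone.
- pack2: Purple and white pen pack, same size, at the tray's far end. Leave alone.
- penpot: Dark steel pen pot with pens, loose, 72 mm across, 135 mm high over the pens. Origin: centre of its underside. Leave alone.
- flask: Steel drinking flask, loose, 66 mm across, 200 mm high. Origin: centre of its underside. Leave alone.
- notebooks: Two stacked notebooks, loose, 150 x 210 x 34 mm. Origin: centre of the underside. Leave alone.
- tape: Roll of clear tape lying flat, loose, 90 mm across, 24 mm high. Origin: centre of its underside. Leave alone.
- stapler: Red and black stapler, loose, 130 mm long (its y), 45 mm high. Origin: centre of its underside. Leave alone.
Things that resemble listed ones, but are neither listed nor needed, are in the scene too. What is meant by the panel is not pink or purple, and is the larger of those in its own colour.

How it is judged:
By the outcome, as a careful person would: the job done as asked, in the order asked, and still so for the second after the job is handed in, while the arm keeps its last pose, push and grip.
It also fails if it takes over 48 s, if anything falls off the work surface, if the arm or the gripper's body presses on something with over 40 N, if the wrist force passes 120 N, or if a joint passes its speed limit or range.

### The arm

A 6-joint arm with a two-finger parallel gripper is mounted at the origin on the work surface. World frame = base frame: x ahead of the robot, y to its left, z up, the work surface at z = 0. Lengths are in m, angles in rad, forces in N, time in s.
With the tool pointing down it reaches from about 0.35 to 0.725 m from the base axis. Payload 4.3 kg.
Tool frame: the origin (TCP) lies at the very end of the fingers, on their centre line; the grasp point (between the pads) lies 19 mm behind it; z points along the fingers, y is the direction in which the jaws open and shut (so a half turn about z gives the same grasp; the last joint's range is limited). The gripper opens to 85 mm and grips with 20 to 120 N. Pads are 22 mm wide; open, the fingers measure 114 mm over their backs; the gripper's body (76 mm by 85 mm) begins 54 mm behind the grasp point. The pads swing forward as they close: fully open they stand 13 mm farther back than shut.
Start: joints at [1.131, 0.377, 0.081, 1.274, 0, 1.46], TCP at [0.186, 0.544, 0.231] pointing down, gripper open.
Joint ranges: [-2.72, 2.72], [-0.84, 1.66], [-1.02, 1.22], [-1.77, 2.12], [-1.37, 1.28], [-3.14, 3.14]. Speed limits (rad/s): [2.57, 2.57, 3.14, 3.14, 3.14, 3.14].

### API

Orientations are given as a unit quaternion [x, y, z, w].
In Python, from station import telemetry, cams, env gives the robot as it stands.
- The arm moves only by the shell command python3 -m handwheel 'ROWS' [OPENING]. ROWS is JSON, a list of rows, each a list of 2 entries, a list of its own where there are three numbers: the shift along the tool's x, y, z in m, then the turn, a rotation vector about the tool's x, y, z in rad. In form: [[[dx, dy, dz], [wx, wy, wz]], ...]. A call has 1 to 10 rows; each row is the pose to reach, as a shift and turn from the pose measured when the call began, along the tool's axes at that moment; what a row does not reach only later rows make up. A row lasts 1/10 s, in which the tool goes at most 50 mm and 8.59 degrees, less where a joint would pass 70% of its speed; a pose out of reach is approached as far as the arm can. A call with a gripper value outside its range is refused whole. OPENING is the opening, from -1 (shut) to 1 (fully open), set as the call begins (- or left out, the last holds). The fingers move at their own pace and stop on an object; the grip force is fixed at half the most. Time passes only in rows, so rows that repeat a pose let the fingers close. It gives the time, the measured TCP pose, the force and the opening at its end, in the units of the state.
- telemetry.get_state(): the state, without advancing time (a new reading comes with each control period).
- cams.read_camera(name): name is "scene" or "top"; returns the picture (420x560x3 uint8, red, green, blue); there is no depth.
- cams.calibration(name): a dict with "mtx" (3x3 intrinsics, pixels), "view" (4x4, takes a point from world to camera coordinates). Camera axes: x right, y down, z forward; pixel columns grow to the right and rows downward; lengths in m; the calibration is good to about 2 mm. A picture is of the moment at which its call begins. calibration takes no time and is no camera call.
- env.job_done(): hands the job in, once; it reports no verdict.
The state is a dict: "clock": time; "joints": joint angles; "qvel": joint speeds; "effort": joint torques, N m; "ee_pos": TCP position; "orientation": TCP orientation; "contact_force": force on the tool from outside, world axes, zero at the start; "torque": the same for the moment, N m; "grip_width": finger opening in m.
Only numpy, scipy, OpenCV 4.12 (cv2) and the standard library are available. Lean on these libraries where they do the work, as an engineer would, in place of code of your own. Each camera call takes 0.05 s, during which the arm holds its last target.

## Working session

There is one attempt and no reset: what is moved stays moved. The work goes in short steps, Python scripts to look and compute and a shell command to move; the robot and the scene stay as the last step left them, time stands still between calls to the robot, and variables do not carry over. Pictures are saved under pics/ and viewed, and the job is handed in when it is done.

```bash
mkdir -p pics; ls; python3 - <<'E'
from station import telemetry, cams, env
import cv2
print(telemetry.get_state())
for n in ("scene","top"):
    im=cams.read_camera(n); cv2.imwrite(f"pics/{n}0.png",im[:,:,::-1]); c=cams.calibration(n); print(n,c)
E
```

```text
pics
{'clock': 0.0, 'joints': array([1.13076048e+00, 3.78057128e-01, 7.96368467e-02, 1.27440130e+00,
       4.86750996e-05, 1.46055050e+00]), 'qvel': array([ 1.17847065e-04, -1.18696398e-04,  9.28938675e-04, -6.37082161e-04,
       -8.51302753e-04,  4.47525373e-05]), 'effort': array([ 2.37376044e-04, -4.63603163e+01,  2.69875878e+01,  2.08930305e-02,
       -9.65851655e-05,  7.22777145e-06]), 'ee_pos': array([0.18588233, 0.54343874, 0.23036851]), 'orientation': array([ 1.64148705e-01,  9.86435085e-01, -9.67925119e-04, -2.98534632e-04]), 'contact_force': array([-0.60179645,  0.66757391,  0.06309857]), 'torque': array([ 0.0456179 , -0.0104568 ,  0.03360479]), 'grip_width': 0.08527941884059938}
scene {'mtx': array([[385.83353791,   0.        , 275.28468712],
       [  0.        , 385.83353791, 207.70776885],
       [  0.        ,   0.        ,   1.        ]]), 'view': array([[-5.61887090e-01,  8.27213197e-01, -1.10667634e-03,
         3.00319532e-01],
       [ 4.68583233e-01,  3.17183526e-01, -8.24514624e-01,
        -1.95550819e-01],
       [-6.81698358e-01, -4.63802693e-01, -5.65839562e-01,
         1.43890086e+00],
       [ 0.00000000e+00,  0.00000000e+00,  0.00000000e+00,
         1.00000000e+00]])}
top {'mtx': array([[381.71077381,   0.        , 278.02587573],
       [  0.        , 381.71077381, 210.4793811 ],
       [  0.        ,   0.        ,   1.        ]]), 'view': array([[ 1.42363787e-02, -9.99895740e-01,  2.41540935e-03,
        -1.28567131e-02],
       [-9.91781480e-01, -1.44279452e-02, -1.27127221e-01,
         5.15880723e-01],
       [ 1.27148816e-01, -5.85727002e-04, -9.91883479e-01,
         9.62042365e-01],
       [ 0.00000000e+00,  0.00000000e+00,  0.00000000e+00,
         1.00000000e+00]])}
```

View pics/scene0.png

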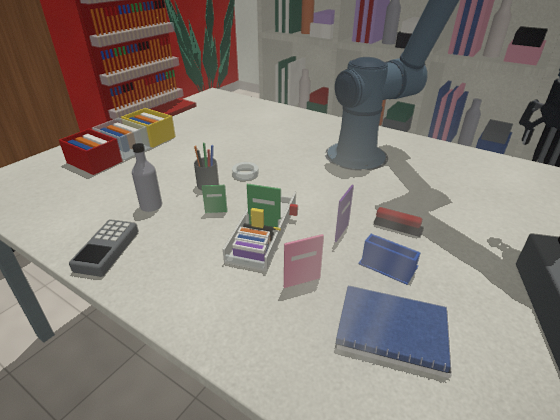

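View pics/top0.png

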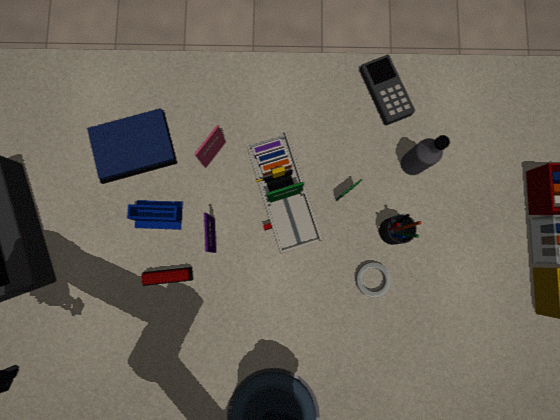

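The scene view shows the tray at about (262,235), with the green panel at (264,205) and the stand at (390,258). In the top view the tray spans (250,140)–(318,250), the green panel is at (285,190), the red mark at (267,225) and the blue stand at (155,214). I'll zoom in next.

```bash
cat > h.py <<'E'
import numpy as np, cv2
from station import telemetry, cams, env
def ray(n,u,v):
    c=cams.calibration(n);R=c['view'][:3,:3];t=c['view'][:3,3]
    return -R.T@t, R.T@np.linalg.solve(c['mtx'],[u,v,1.])
def onz(n,u,v,z):
    o,d=ray(n,u,v); return o+d*(z-o[2])/d[2]
def proj(n,p):
    c=cams.calibration(n);q=c['mtx']@(c['view'][:3,:3]@np.asarray(p)+c['view'][:3,3]);return q[:2]/q[2]
def tri(a,b):
    c=[cams.calibration(n) for n in ('scene','top')]
    P=[k['mtx']@k['view'][:3] for k in c]
    X=cv2.triangulatePoints(P[0],P[1],np.array(a,float).reshape(2,1),np.array(b,float).reshape(2,1))[:,0]
    return X[:3]/X[3]
E
python3 - <<'E'
import cv2
t=cv2.imread('pics/top0.png');s=cv2.imread('pics/scene0.png')
cv2.imwrite('pics/t_tray.png',cv2.resize(t[125:260,235:335],None,fx=4.4,fy=4.4,interpolation=2))
cv2.imwrite('pics/t_stand.png',cv2.resize(t[190:240,115:195],None,fx=8,fy=8,interpolation=2))
cv2.imwrite('pics/s_tray.png',cv2.resize(s[175:275,215:325],None,fx=6,fy=6,interpolation=2))
cv2.imwrite('pics/s_stand.png',cv2.resize(s[225:285,350:430],None,fx=8,fy=8,interpolation=2))
E
```

```text
(no output)
```

View pics/t_tray.png

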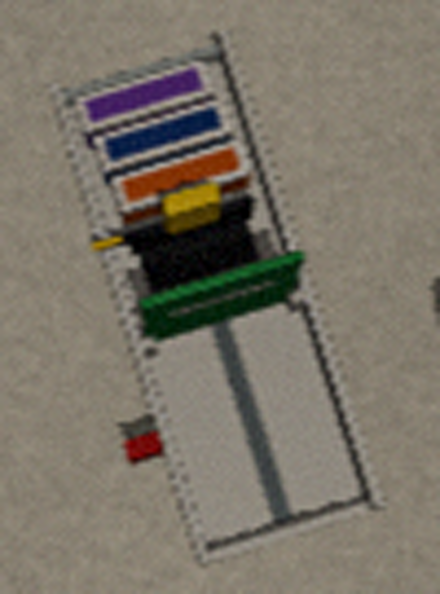

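View pics/t_stand.png

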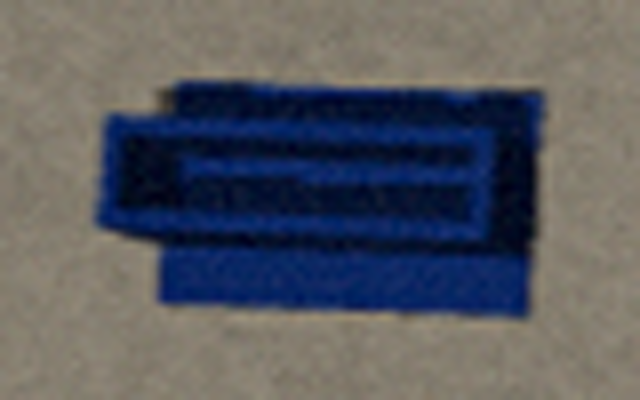

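View pics/s_tray.png

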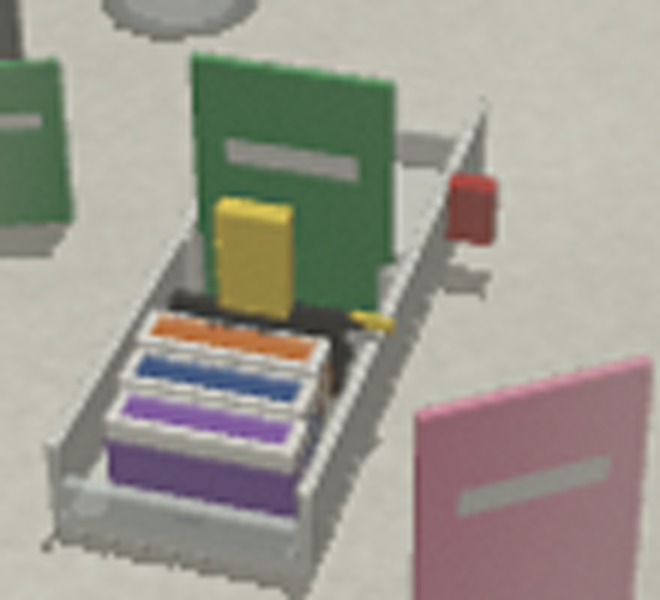

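View pics/s_stand.png

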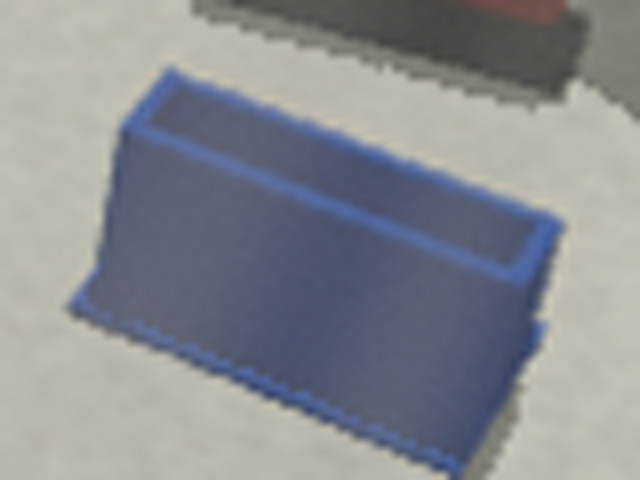

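```bash
python3 - <<'E'
from h import *
f=lambda x,y:(x/4.4+235-.4,y/4.4+125-.4)
g=lambda x,y:(x/6+215-.4,y/6+175-.4)
print('tray corners z46')
C=[onz('top',*f(*p),.046) for p in [(62,92),(220,40),(380,503),(203,558)]]
for c in C: print(c)
C=np.array(C);print('c',C.mean(0),[np.linalg.norm(C[i]-C[(i+1)%4]) for i in range(4)])
ax=(C[0]+C[1]-C[2]-C[3])/2;print('yaw',np.degrees(np.arctan2(ax[1],ax[0])))
print('panel top',tri(g(192,55),f(301,254)),tri(g(396,85),f(141,300)))
print(onz('top',*f(301,254),.138),onz('top',*f(141,300),.138))
print('tab',tri(g(255,203),f(191,192)),onz('top',*f(191,190),.102), 'tabcorners',[onz('top',*f(*p),.102) for p in[(164,194),(217,183),(220,198),(168,210)]])
print('pointer',tri(g(394,325),f(93,243)),onz('top',*f(93,243),.055))
print('mark top',[onz('top',*f(*p),.05) for p in[(127,437),(158,430),(160,443)]])
k=lambda x,y:(x/8+115-.4,y/8+190-.4)
S=np.array([onz('top',*k(*p),.06) for p in[(106,116),(491,128),(490,240),(97,228)]])
print('stand',S,S.mean(0),[np.linalg.norm(S[i]-S[(i+1)%4]) for i in range(4)])
F=np.array([onz('top',*k(*p),.004) for p in[(180,82),(541,92),(527,316),(158,303)]])
print(F,F.mean(0),[np.linalg.norm(F[i]-F[(i+1)%4]) for i in range(4)])
l=lambda x,y:(x/8+350-.4,y/8+225-.4)
T=np.array([onz('scene',*l(*p),.06) for p in[(120,130),(168,68),(565,222),(522,282)]])
print(T,T.mean(0),[np.linalg.norm(T[i]-T[(i+1)%4]) for i in range(4)])
E
```

```text
tray corners z46
[0.68540355 0.07414164 0.046     ]
[ 0.71897575 -0.01986995  0.046     ]
[ 0.44286793 -0.11588016  0.046     ]
[ 0.40972462 -0.0137914   0.046     ]
c [ 0.56424297 -0.01884997  0.046     ] [np.float64(0.09982621383070886), np.float64(0.2923242856358115), np.float64(0.10733402992703935), np.float64(0.28936325617325453)]
yaw 18.436288789424434
panel top [ 0.57076048 -0.06401458  0.1377768 ] [0.54361904 0.02221731 0.13868451]
[ 0.57014128 -0.06316776  0.138     ] [0.54395565 0.02188613 0.138     ]
tab [ 0.61060976 -0.00353702  0.10634407] [ 0.61302196 -0.00384225  0.102     ] tabcorners [array([0.61051234, 0.01121069, 0.102     ]), array([ 0.61724168, -0.0183255 ,  0.102     ]), array([ 0.60869126, -0.02010662,  0.102     ]), array([0.60141596, 0.00882995, 0.102     ])]
pointer [0.59164652 0.05355937 0.0548717 ] [0.59190134 0.05309272 0.055     ]
mark top [array([0.47874176, 0.03121424, 0.05      ]), array([0.48307468, 0.01332033, 0.05      ]), array([0.47553043, 0.01203538, 0.05      ])]
stand [[0.52332182 0.37595033 0.06      ]
 [0.52125888 0.25370754 0.06      ]
 [0.
[... 160 characters left out ...]
34900008), np.float64(0.12420964810792283), np.float64(0.03574950256710636)]
[[0.54303419 0.37405028 0.004     ]
 [0.54140719 0.25258233 0.004     ]
 [0.46592065 0.25376206 0.004     ]
 [0.4684852  0.37681905 0.004     ]] [0.50471181 0.31430343 0.004     ] [np.float64(0.12147884793578566), np.float64(0.0754957553615369), np.float64(0.1230837028209124), np.float64(0.07460039419086152)]
[[0.52261237 0.25268421 0.06      ]
 [0.48608961 0.2528056  0.06      ]
 [0.48936554 0.37662989 0.06      ]
 [0.52195884 0.37440402 0.06      ]] [0.50500659 0.31413093 0.06      ] [np.float64(0.03652296109938054), np.float64(0.12386761333967218), np.float64(0.03266922260685399), np.float64(0.12172156044757644)]
```

```bash
python3 - <<'E'
from h import *
t=cv2.imread('pics/top0.png');s=cv2.imread('pics/scene0.png')
cv2.imwrite('pics/z1.png',cv2.resize(t[175:215,260:310],None,fx=14,fy=14,interpolation=0))
hsv=cv2.cvtColor(t,cv2.COLOR_BGR2HSV)
m=cv2.inRange(hsv,(45,100,85),(85,255,255)); m[:175]=0;m[215:]=0;m[:,:262]=0;m[:,310:]=0
ys,xs=np.nonzero(m);r=cv2.minAreaRect(np.c_[xs,ys].astype(np.float32));print(len(xs),r,cv2.boxPoints(r))
for p in cv2.boxPoints(r): print(onz('top',*p,.138))
print('ctr',onz('top',*r[0],.138))
m=cv2.inRange(hsv,(0,150,60),(8,255,255));m2=np.zeros_like(m);m2[215:235,255:280]=m[215:235,255:280];ys,xs=np.nonzero(m2);print(np.c_[xs,ys,t[ys,xs]])
E
```

```text
48 ((285.44598388671875, 187.8243408203125), (1.543951153755188, 36.981300354003906), 72.89727020263672) [[267.546   192.52434]
 [302.89194 181.64867]
 [303.34598 183.12434]
 [268.00003 194.00002]]
[0.54459837 0.01978746 0.138     ]
[ 0.57176195 -0.06288255  0.138     ]
[ 0.56824553 -0.06397115  0.138     ]
[0.54110911 0.01866216 0.138     ]
ctr [ 0.55640178 -0.02202042  0.138     ]
[[269 223  23  25  97]
 [270 223  25  27  98]
 [265 224  29  38  75]
 [266 224  27  29 109]
 [267 224   4   4 109]
 [268 224   9   9 111]
 [269 224   0   0 107]
 [270 224  26  27 117]
 [264 225  14  18 121]
 [266 225  17  16 117]
 [267 225   8  13 114]
 [268 225   9   9 113]
 [269 225   9  14 114]
 [270 225   4   4 107]
 [265 226   1   3 108]
 [267 226  12  15 115]
 [268 226   0   1 111]
 [270 226  13  12 119]
 [271 226  18  19  89]
 [264 227  22  23 123]
 [265 227  19  19 120]
 [266 227   4  12 113]
 [268 227  11  17 117]
 [269 227  11  10 121]
 [270 227   0   0  98]
 [271 227  17  19  67]
 [264 228  24  23 117]
 [265 228   5  10 120]
 [267 228   0   0  97]
 [268 228   4   6  61]
 [264 229  38  46  95]]
```

View pics/z1.png

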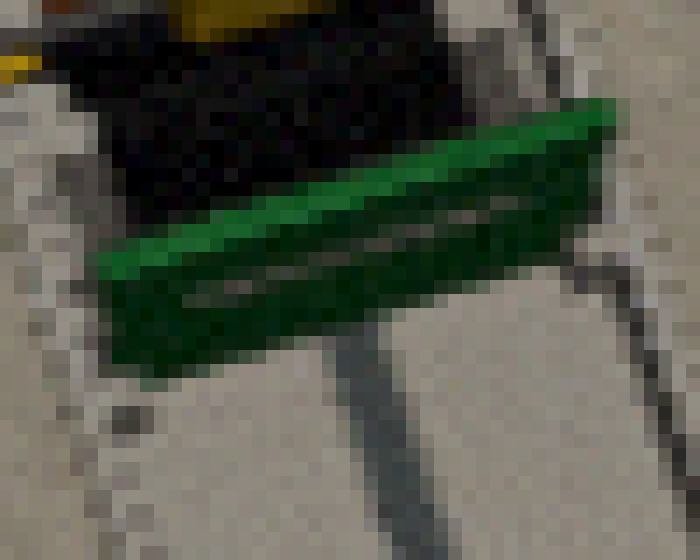

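```bash
cat >> h.py <<'E'
from scipy.spatial.transform import Rotation as Ro
def delta(p,yaw):
    """tool-frame shift & rotvec to TCP p, tool down, tool-y at world yaw deg"""
    s=telemetry.get_state();R=Ro.from_quat(s['orientation'])
    a=np.radians(yaw);y=np.array([np.cos(a),np.sin(a),0]);z=np.array([0,0,-1.]);x=np.cross(y,z)
    G=Ro.from_matrix(np.c_[x,y,z])
    print('t',s['clock'],'pos',s['ee_pos'].round(4),'grip',round(float(s['grip_width']),4),'F',s['contact_force'].round(2),'j',s['joints'].round(2))
    print('shift',(R.inv().apply(np.array(p)-s['ee_pos'])).round(4),'rotvec',(R.inv()*G).as_rotvec().round(4))
E
python3 -c "
from h import *
delta((.5564,-.0215,.2),17.8)"
```

```text
t 0.1 pos [0.186  0.5435 0.2305] grip 0.0853 F [-0.78 -0.41 -0.1 ] j [1.13 0.38 0.08 1.27 0.   1.46]
shift [-0.5335 -0.4145  0.0311] rotvec [-1.800e-03  6.000e-04  9.303e-01]
```

```bash
python3 -m handwheel '[[[-0.03,-0.023,0],[0,0,0.05]],[[-0.06,-0.046,0],[0,0,0.1]],[[-0.09,-0.07,0],[0,0,0.16]],[[-0.12,-0.093,0],[0,0,0.21]],[[-0.15,-0.117,0],[0,0,0.26]],[[-0.18,-0.14,0],[0,0,0.31]],[[-0.21,-0.163,0],[0,0,0.36]],[[-0.24,-0.186,0],[0,0,0.42]],[[-0.27,-0.21,0],[0,0,0.47]],[[-0.30,-0.233,0],[0,0,0.52]]]' -0.1; python3 -c "
from h import *
delta((.5564,-.0215,.2),17.8)"
```

```text
clock: 1.1
ee_pos: [0.3945, 0.2243, 0.2305]
orientation: [0.413, 0.911, -0.001, -0.0]
contact_force: [0.2, 0.0, 0.1]
grip_width: 0.0383
t 1.1 pos [0.3945 0.2243 0.2305] grip 0.0383 F [0.22 0.01 0.11] j [ 0.38  0.14 -0.24  1.2  -0.    1.23]
shift [-0.2915 -0.04    0.0307] rotvec [-0.0023  0.001   0.4083]
```

```bash
python3 -m handwheel '[[[-0.04,-0.006,0],[0,0,0.06]],[[-0.08,-0.012,0],[0,0,0.12]],[[-0.12,-0.017,0],[0,0,0.18]],[[-0.16,-0.022,0.005],[0,0,0.24]],[[-0.20,-0.028,0.01],[0,0,0.3]],[[-0.23,-0.032,0.015],[0,0,0.35]],[[-0.26,-0.036,0.02],[0,0,0.4]],[[-0.28,-0.039,0.03],[-0.002,0.001,0.408]],[[-0.2915,-0.04,0.0307],[-0.002,0.001,0.408]],[[-0.2915,-0.04,0.0307],[-0.002,0.001,0.408]]]'; python3 -c "
from h import *
delta((.5564,-.0215,.1),17.8)
s=cams.read_camera('scene')[:,:,::-1];cv2.imwrite('pics/s2.png',cv2.resize(s[110:280,190:350],None,fx=3.5,fy=3.5,interpolation=2))
s=cams.read_camera('top')[:,:,::-1];cv2.imwrite('pics/t2.png',cv2.resize(s[125:275,225:345],None,fx=4,fy=4,interpolation=2))"
```

```text
clock: 2.1
ee_pos: [0.5564, -0.022, 0.1992]
orientation: [0.589, 0.808, -0.0, -0.001]
contact_force: [0.5, -0.6, 0.5]
grip_width: 0.0384
t 2.1 pos [ 0.5564 -0.022   0.1992] grip 0.0384 F [ 0.48 -0.57  0.54] j [-0.15  0.35 -0.04  1.18  0.    1.11]
shift [0.0004 0.0003 0.0992] rotvec [-0.0015 -0.0008 -0.0003]
```

View pics/s2.png

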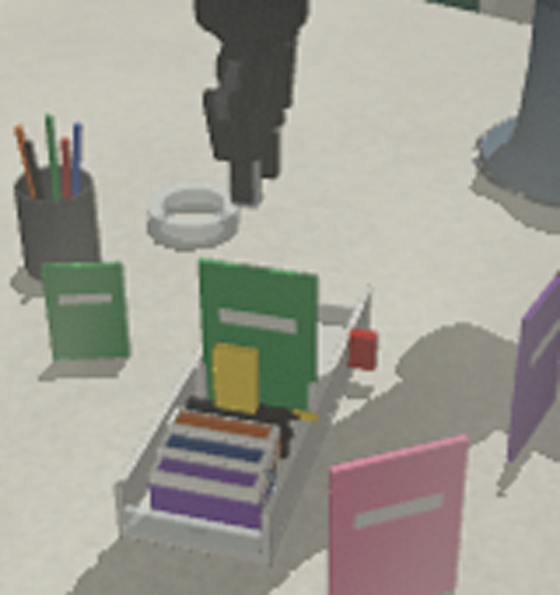

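View pics/t2.png

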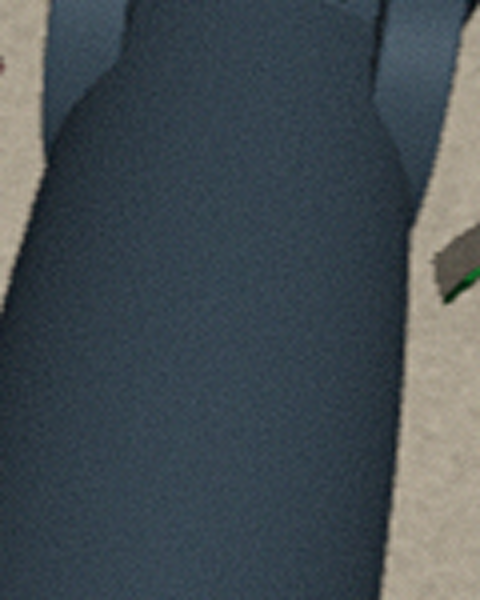

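The scene view shows the gripper above the panel's top edge, with the fingers at about (245,190) and the top edge at (258,265). The arm blocks the top view. I'll descend now.

```bash
python3 -m handwheel '[[[0,0,0.02],[0,0,0]],[[0,0,0.04],[0,0,0]],[[0,0,0.06],[0,0,0]],[[0,0,0.075],[0,0,0]],[[0,0,0.088],[0,0,0]],[[0,0,0.099],[0,0,0]],[[0,0,0.099],[0,0,0]]]'; python3 -c "
from h import *
delta((.5564,-.0215,.1),17.8)
s=cams.read_camera('scene')[:,:,::-1];cv2.imwrite('pics/s3.png',cv2.resize(s[110:280,190:350],None,fx=3.5,fy=3.5,interpolation=2))"
```

```text
clock: 2.9
ee_pos: [0.5543, -0.0194, 0.1]
orientation: [0.588, 0.809, -0.001, -0.002]
contact_force: [-0.2, -0.7, -0.4]
grip_width: 0.0386
t 2.9 pos [ 0.5543 -0.0194  0.1   ] grip 0.0386 F [-0.17 -0.73 -0.37] j [-0.15  0.41 -0.22  0.95  0.    1.11]
shift [-0.0026  0.0013 -0.    ] rotvec [-0.0029 -0.0022  0.0029]
```

View pics/s3.png

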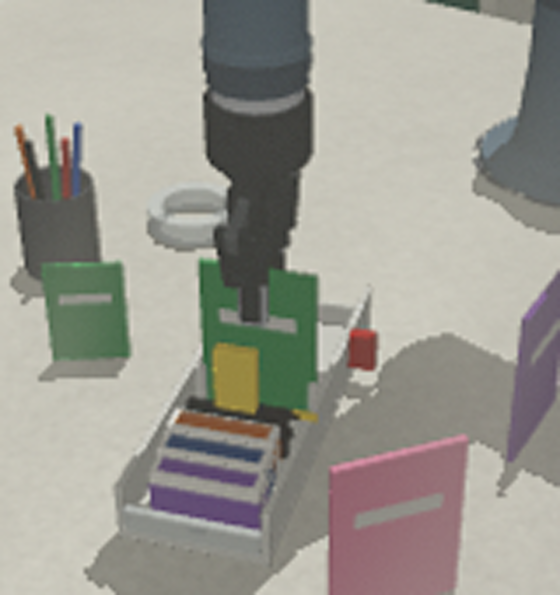

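The fingers straddle the panel near its middle, with a finger at (250,300). I'll take out the 1–3 mm of drift and close.

```bash
python3 -m handwheel '[[[-0.0026,0.0013,0],[-0.003,-0.002,0.003]],[[-0.0026,0.0013,0],[-0.003,-0.002,0.003]]]'; python3 -m handwheel '[[[0,0,0],[0,0,0]],[[0,0,0],[0,0,0]],[[0,0,0],[0,0,0]],[[0,0,0],[0,0,0]],[[0,0,0],[0,0,0]],[[0,0,0],[0,0,0]]]' -1; python3 -c "
from h import *
delta((.5564,-.0215,.27),17.8)"
```

```text
clock: 3.15
ee_pos: [0.558, -0.0219, 0.1019]
orientation: [0.589, 0.808, 0.001, 0.001]
contact_force: [0.3, 0.3, -0.4]
grip_width: 0.0385
clock: 3.75
ee_pos: [0.5585, -0.0221, 0.1025]
orientation: [0.589, 0.808, 0.001, 0.002]
contact_force: [-0.4, -0.2, 5.8]
grip_width: 0.005
t 3.75 pos [ 0.5585 -0.0221  0.1025] grip 0.005 F [-0.41 -0.18  5.78] j [-0.15  0.41 -0.21  0.94 -0.    1.11]
shift [ 0.0008 -0.0011 -0.1675] rotvec [ 0.0041  0.0021 -0.0004]
```

```bash
python3 -m handwheel '[[[0,0,-0.008],[0,0,0]],[[0,0,-0.018],[0.001,0,0]],[[0.0002,-0.0002,-0.03],[0.002,0.001,0]],[[0.0003,-0.0003,-0.042],[0.003,0.001,0]],[[0.0003,-0.0003,-0.054],[0.004,0.002,0]],[[0.0003,-0.0004,-0.07],[0.004,0.002,0]],[[0.0004,-0.0005,-0.09],[0.004,0.002,0]],[[0.0005,-0.0006,-0.115],[0.004,0.002,0]],[[0.0007,-0.0009,-0.14],[0.004,0.002,0]],[[0.0008,-0.001,-0.16],[0.004,0.002,0]]]'; python3 -c "
from h import *
delta((.505,.3143,.27),-1)
s=cams.read_camera('scene')[:,:,::-1];cv2.imwrite('pics/s4.png',cv2.resize(s[60:280,190:350],None,fx=2.7,fy=2.7,interpolation=2))"
```

```text
clock: 4.75
ee_pos: [0.5567, -0.0214, 0.2647]
orientation: [0.589, 0.808, 0.0, 0.001]
contact_force: [1.1, -0.1, -1.0]
grip_width: 0.0052
t 4.75 pos [ 0.5567 -0.0214  0.2647] grip 0.0052 F [ 1.1  -0.1  -0.97] j [-0.15  0.33  0.1   1.34  0.    1.11]
shift [ 0.3355  0.0533 -0.0054] rotvec [0.0016 0.0005 0.3277]
```

View pics/s4.png

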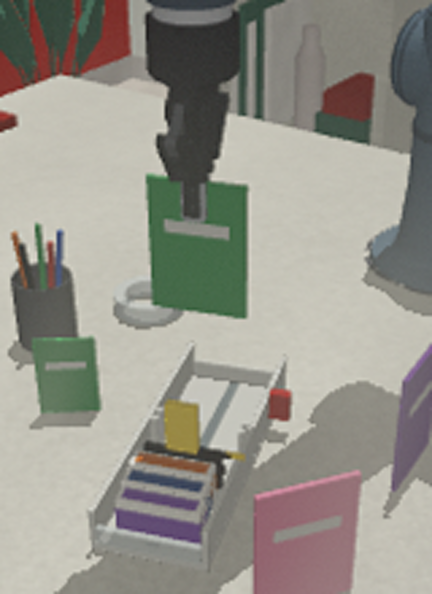

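The panel is held upright and clear of the tray, with its bottom edge at (200,310). I'll carry it to the stand.

```bash
python3 -m handwheel '[[[0.02,0.003,0],[0,0,0.02]],[[0.05,0.008,-0.002],[0,0,0.05]],[[0.085,0.0135,-0.004],[0,0,0.08]],[[0.12,0.019,-0.005],[0,0,0.12]],[[0.16,0.025,-0.005],[0,0,0.16]],[[0.2,0.032,-0.005],[0,0,0.2]],[[0.24,0.038,-0.005],[0,0,0.24]],[[0.275,0.044,-0.005],[0.001,0,0.27]],[[0.305,0.0485,-0.005],[0.001,0,0.3]],[[0.325,0.0515,-0.005],[0.001,0,0.32]]]'; python3 -m handwheel '[[[0.0105,0.0018,0],[0,0,0.008]],[[0.0105,0.0018,0],[0,0,0.008]],[[0.0105,0.0018,0],[0,0,0.008]]]';  python3 -c "
from h import *
delta((.505,.3143,.17),-1)
t=cams.read_camera('top')[:,:,::-1]
s=cams.read_camera('scene')[:,:,::-1];cv2.imwrite('pics/s5.png',cv2.resize(s[100:300,310:450],None,fx=3,fy=3,interpolation=2))
cv2.imwrite('pics/t5.png',cv2.resize(t[150:270,80:230],None,fx=4,fy=4,interpolation=2))"
```

```text
clock: 5.8
ee_pos: [0.507, 0.3057, 0.2719]
orientation: [0.71, 0.704, 0.001, 0.002]
contact_force: [0.8, -0.8, -0.7]
grip_width: 0.0053
clock: 6.1
ee_pos: [0.5091, 0.3155, 0.2716]
orientation: [0.713, 0.701, 0.001, 0.002]
contact_force: [-0.3, -0.4, -1.4]
grip_width: 0.005
t 6.1 pos [0.5091 0.3155 0.2716] grip 0.005 F [-0.29 -0.44 -1.36] j [ 0.45  0.42  0.25  1.4  -0.    2.04]
shift [-0.0011 -0.0045  0.1016] rotvec [0.0047 0.0018 0.0007]
```

View pics/s5.png

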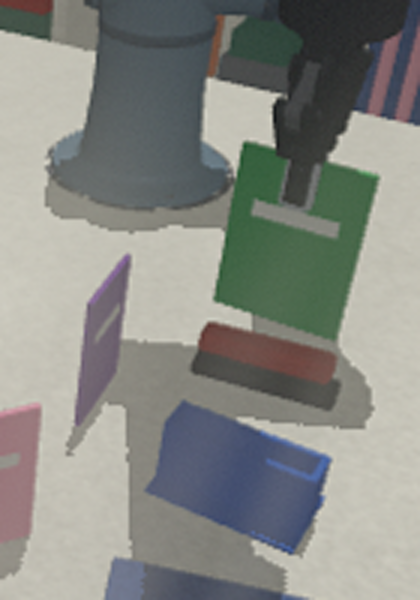

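View pics/t5.png

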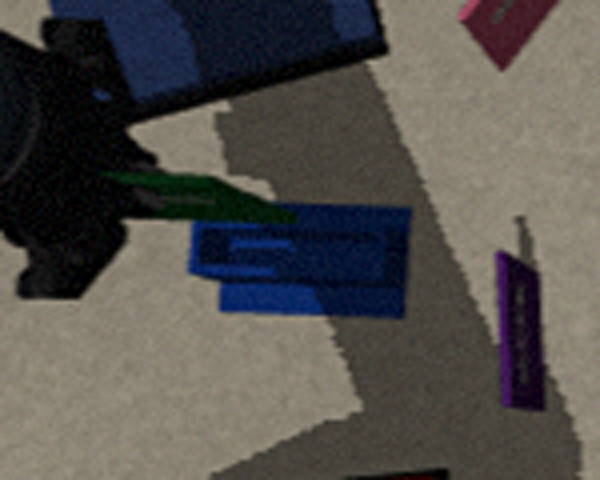

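```bash
python3 -m handwheel '[[[0,-0.002,0.02],[0.004,0.002,0]],[[-0.001,-0.004,0.04],[0.005,0.002,0]],[[-0.001,-0.0045,0.06],[0.005,0.002,0]],[[-0.001,-0.0045,0.08],[0.005,0.002,0]],[[-0.001,-0.0045,0.095],[0.005,0.002,0]],[[-0.001,-0.0045,0.1],[0.005,0.002,0]],[[-0.001,-0.0045,0.1],[0.005,0.002,0]]]';  python3 -c "
from h import *
delta((.505,.3143,.103),-1)
t=cams.read_camera('top')[:,:,::-1]
s=cams.read_camera('scene')[:,:,::-1];cv2.imwrite('pics/s6.png',cv2.resize(s[160:300,340:440],None,fx=4.2,fy=4.2,interpolation=2))
cv2.imwrite('pics/t6.png',cv2.resize(t[160:250,90:210],None,fx=5,fy=5,interpolation=2))"
```

```text
clock: 6.9
ee_pos: [0.5049, 0.3129, 0.1714]
orientation: [0.714, 0.7, -0.001, -0.0]
contact_force: [-0.5, 0.2, -1.2]
grip_width: 0.0055
t 6.9 pos [0.5049 0.3129 0.1714] grip 0.0055 F [-0.46  0.19 -1.21] j [0.45 0.44 0.02 1.15 0.   2.04]
shift [0.0014 0.0002 0.0684] rotvec [-0.0015  0.0002 -0.0016]
```

View pics/s6.png

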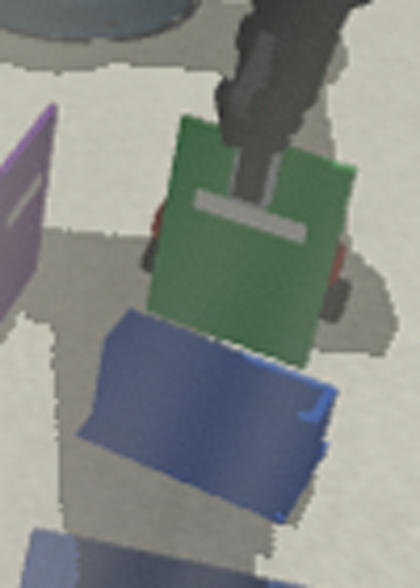

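View pics/t6.png

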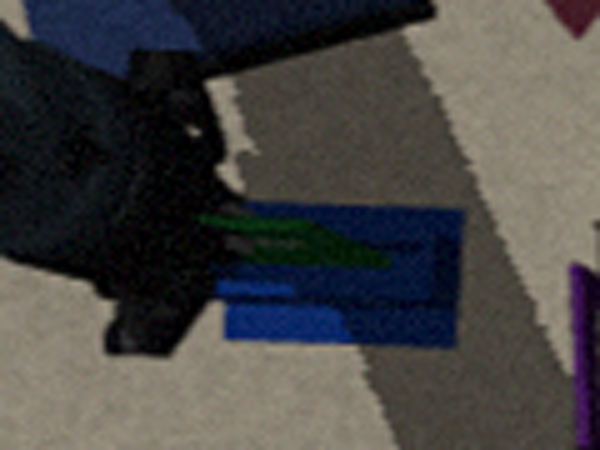

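```bash
python3 -c "
from h import *
print(tri((375,233.1),(167.6,212.6)), onz('scene',375,233.1,.077),onz('scene',412,247.2,.077),onz('top',167.6,212.6,.077))"
```

```text
[0.5013075  0.26855473 0.07694827] [0.50179143 0.26811057 0.077     ] [0.50359962 0.35853238 0.077     ] [0.50105397 0.26909174 0.077     ]
```

The panel's bottom corner triangulates to (0.501, 0.269, 0.077). That is about 3 mm from the bay centreline, against a 9 mm margin, so I'll insert it.

```bash
python3 -m handwheel '[[[0.001,0.001,0.012],[-0.001,0,0]],[[0.001,0.0015,0.026],[-0.001,0,0]],[[0.001,0.0015,0.04],[-0.001,0,0]],[[0.001,0.0015,0.053],[-0.001,0,0]],[[0.001,0.0015,0.062],[-0.001,0,0]],[[0.001,0.0015,0.066],[-0.001,0,0]],[[0.001,0.0015,0.068],[-0.001,0,0]],[[0.001,0.0015,0.068],[-0.001,0,0]]]';  python3 -c "
from h import *
delta((.505,.3143,.1),-1)"
```

```text
clock: 7.8
ee_pos: [0.5075, 0.3149, 0.105]
orientation: [0.714, 0.701, 0.001, 0.0]
contact_force: [-0.4, 0.7, -0.3]
grip_width: 0.0054
t 7.8 pos [0.5075 0.3149 0.105 ] grip 0.0054 F [-0.37  0.68 -0.33] j [ 0.45  0.48 -0.09  0.99  0.    2.04]
shift [-0.0007 -0.0025  0.005 ] rotvec [ 0.0024 -0.0013 -0.0011]
```

```bash
python3 -m handwheel '[[[0,-0.001,0.001],[0.002,0,0]],[[0,-0.0015,0.002],[0.002,-0.001,0]],[[0,-0.0015,0.003],[0.002,-0.001,0]],[[0,-0.0015,0.003],[0.002,-0.001,0]]]';  python3 -c "
from h import *
delta((.505,.3143,.1),-1)"
```

```text
clock: 8.2
ee_pos: [0.506, 0.3149, 0.1019]
orientation: [0.714, 0.701, 0.0, 0.0]
contact_force: [-1.1, -0.4, -1.1]
grip_width: 0.0052
t 8.2 pos [0.506  0.3149 0.1019] grip 0.0052 F [-1.1  -0.36 -1.1 ] j [ 0.45  0.48 -0.1   0.99  0.    2.04]
shift [-0.0007 -0.001   0.0019] rotvec [ 0.0004 -0.0003 -0.0011]
```

```bash
python3 -m handwheel '[[[0,0,0.001],[0,0,0]],[[0,0,0.002],[0,0,0]],[[0,0,0.002],[0,0,0]]]';  python3 -c "
from h import *
delta((.505,.3143,.1),-1)
s=cams.read_camera('scene')[:,:,::-1];cv2.imwrite('pics/s7.png',cv2.resize(s[160:300,340:440],None,fx=4.2,fy=4.2,interpolation=2))
"
```

```text
clock: 8.5
ee_pos: [0.5062, 0.3152, 0.1005]
orientation: [0.714, 0.701, 0.001, 0.0]
contact_force: [-0.5, -0.6, 3.0]
grip_width: 0.0055
t 8.5 pos [0.5062 0.3152 0.1005] grip 0.0055 F [-0.48 -0.65  2.96] j [ 0.45  0.49 -0.1   0.99  0.    2.04]
shift [-0.0009 -0.0012  0.0005] rotvec [ 0.0011 -0.0008 -0.001 ]
```

View pics/s7.png

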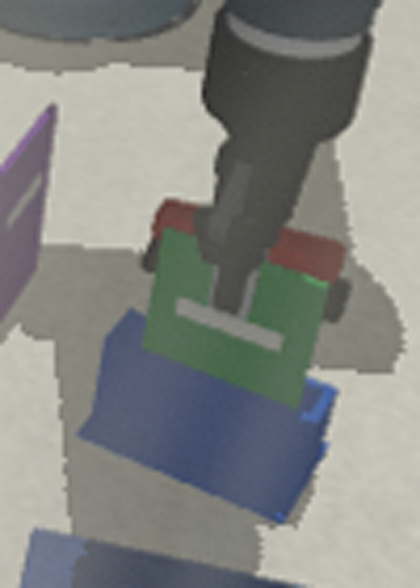

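The panel is seated in the bay, with 3 N contact on its floor. Now I'll release it.

```bash
python3 -m handwheel '[[[0,0,0],[0,0,0]],[[0,0,0],[0,0,0]],[[0,0,0],[0,0,0]],[[0,0,0],[0,0,0]],[[0,0,0],[0,0,0]]]' 0.5;  python3 -c "
from h import *
delta((.505,.3143,.2),-1)
s=cams.read_camera('scene')[:,:,::-1];cv2.imwrite('pics/s8.png',cv2.resize(s[160:300,340:440],None,fx=4.2,fy=4.2,interpolation=2))
"
```

```text
clock: 9.05
ee_pos: [0.5062, 0.3151, 0.1004]
orientation: [0.714, 0.701, 0.001, 0.0]
contact_force: [-0.1, 0.2, -0.5]
grip_width: 0.0643
t 9.05 pos [0.5062 0.3151 0.1004] grip 0.0643 F [-0.09  0.17 -0.5 ] j [ 0.45  0.49 -0.1   0.99  0.    2.04]
shift [-0.0008 -0.0011 -0.0996] rotvec [ 0.001  -0.0008 -0.0011]
```

View pics/s8.png

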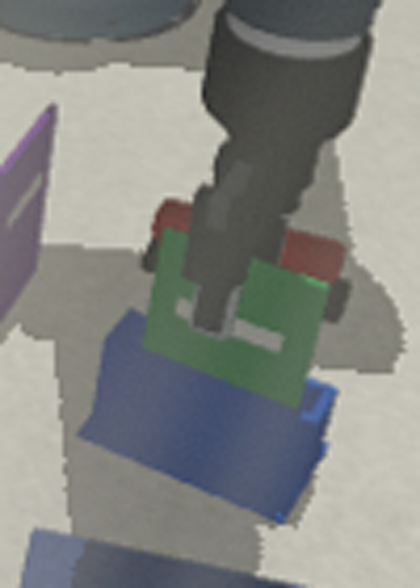

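The panel stands upright on its own and hasn't shifted. I'll rise straight up, then look at it and at the mark.

```bash
python3 -m handwheel '[[[0,0,-0.01],[0,0,0]],[[0,0,-0.025],[0,0,0]],[[0,0,-0.045],[0,0,0]],[[0,0,-0.07],[0,0,0]],[[0,0,-0.1],[0,0,0]],[[0,0,-0.12],[0,0,0]]]';  python3 -c "
from h import *
delta((.6095,-.0046,.22),17.8)
t=cams.read_camera('top')[:,:,::-1];cv2.imwrite('pics/t9.png',t)
s=cams.read_camera('scene')[:,:,::-1];cv2.imwrite('pics/s9full.png',s);cv2.imwrite('pics/s9.png',cv2.resize(s[160:300,340:440],None,fx=4.2,fy=4.2,interpolation=2))
cv2.imwrite('pics/t9c.png',cv2.resize(t[125:260,235:335],None,fx=4.4,fy=4.4,interpolation=2))
"
```

```text
clock: 9.7
ee_pos: [0.5067, 0.3153, 0.2235]
orientation: [0.714, 0.701, 0.002, 0.001]
contact_force: [1.3, 0.0, -0.7]
grip_width: 0.064
t 9.7 pos [0.5067 0.3153 0.2235] grip 0.064 F [ 1.28  0.03 -0.68] j [0.45 0.42 0.13 1.27 0.   2.04]
shift [-0.318   0.1087  0.0033] rotvec [ 0.004  -0.0015 -0.3292]
```

View pics/s9.png

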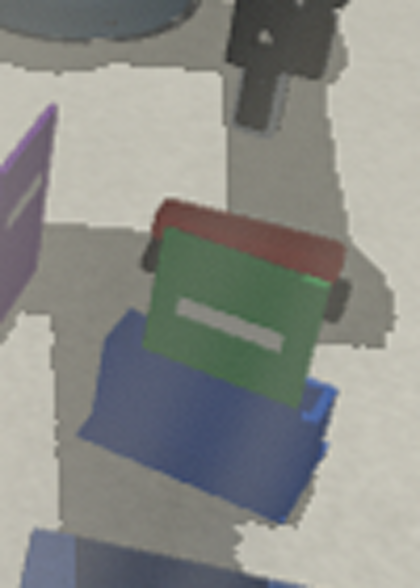

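View pics/t9c.png

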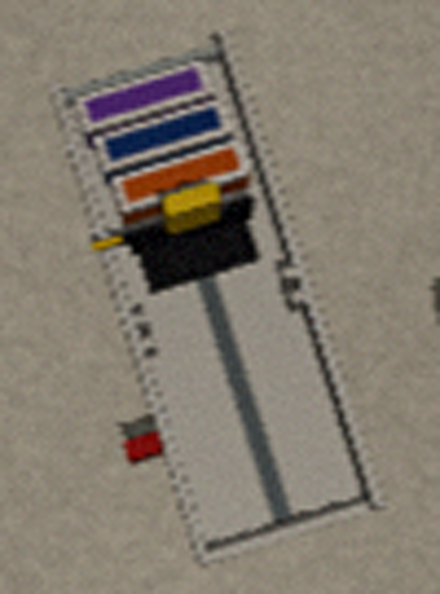

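The panel stands upright in the stand, with its stripe at (230,325), and the tray's slots are empty. Next I'll measure the mark against the pointer.

```bash
python3 - <<'E'
from h import *
t=cv2.imread('pics/t9.png');s=cv2.imread('pics/s9full.png')
print('cam top',ray('top',0,0)[0])
a=cv2.resize(t[175:235,255:290],None,fx=10,fy=10,interpolation=0)
b=cv2.resize(s[195:235,260:305],None,fx=8,fy=8,interpolation=0)
H=max(a.shape[0],b.shape[0]);o=np.zeros((H,a.shape[1]+b.shape[1]+10,3),np.uint8);o[:a.shape[0],:a.shape[1]]=a;o[:b.shape[0],a.shape[1]+10:]=b
cv2.imwrite('pics/z9.png',np.clip(o*1.3,0,255).astype(np.uint8))
E
```

```text
cam top [ 0.38950143 -0.00484878  1.01984746]
```

View pics/z9.png

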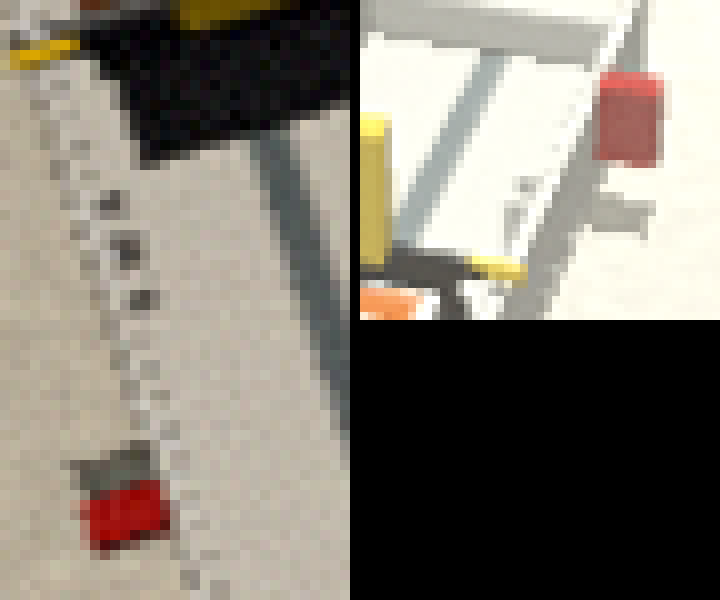

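```bash
python3 - <<'E'
from h import *
a=np.radians(17.7);u=np.array([np.cos(a),np.sin(a)]);v=np.array([-u[1],u[0]])
C=np.array([.5645,-.0188])
def tr(p): d=p[:2]-C; return (u@d).round(4),(v@d).round(4)
f=lambda x,y:(x/10+255-.5,y/10+175-.5)
g=lambda x,y:((x-360)/8+260-.5,y/8+195-.5)
for n,p in dict(ul=(83,503),ur=(160,480),lr=(170,528),ll=(92,550)).items(): print(n,tr(onz('top',*f(*p),.05)))
print('ptr tip top',tr(onz('top',*f(14,55),.055)),'root',tr(onz('top',*f(78,46),.055)))
print('scene front edge',[tr(onz('scene',*g(*p),.05)) for p in[(594,84),(662,88)]])
print('scene back edge',[tr(onz('scene',*g(*p),.05)) for p in[(602,72),(662,74)]])
print('scene ptr tip',tr(onz('scene',*g(525,270),.055)))
t=cv2.imread('pics/t9.png');h=cv2.cvtColor(t,cv2.COLOR_BGR2HSV)
m=cv2.inRange(h,(18,150,70),(35,255,255));m[:160]=0;m[200:]=0;m[:,:250]=0;m[:,300:]=0
k,l,st,ce=cv2.connectedComponentsWithStats(m)
for i in range(1,k): print(st[i],ce[i],tr(onz('top',*ce[i],.102)),tr(onz('top',*ce[i],.055)))
E
```

```text
ul (np.float64(-0.0682), np.float64(0.076))
ur (np.float64(-0.0682), np.float64(0.0555))
lr (np.float64(-0.0807), np.float64(0.0566))
ll (np.float64(-0.0803), np.float64(0.0772))
ptr tip top (np.float64(0.0474), np.float64(0.0599)) root (np.float64(0.0449), np.float64(0.0434))
scene front edge [(np.float64(-0.0695), np.float64(0.0525)), (np.float64(-0.0738), np.float64(0.0759))]
scene back edge [(np.float64(-0.0776), np.float64(0.0533)), (np.float64(-0.0823), np.float64(0.0738))]
scene ptr tip (np.float64(0.046), np.float64(0.0603))
[272 167  13  11 103] [277.99029126 171.51456311] (np.float64(0.0418), np.float64(0.0023)) (np.float64(0.0523), np.float64(-0.001))
[256 179   7   3  13] [258.76923077 179.92307692] (np.float64(0.0353), np.float64(0.0534)) (np.float64(0.0455), np.float64(0.0528))
```

The pointer is at tray x of about +0.0455 and the mark at about −0.0748, so the pull is about 0.120 m, at the top of the given range. I'll move over the tab.

```bash
python3 -m handwheel '[[[-0.02,0.007,0],[0.001,0,-0.02]],[[-0.055,0.019,0],[0.002,0,-0.06]],[[-0.09,0.031,0],[0.003,0,-0.1]],[[-0.13,0.044,0],[0.004,-0.001,-0.14]],[[-0.17,0.058,0],[0.004,-0.0015,-0.18]],[[-0.21,0.072,0],[0.004,-0.0015,-0.22]],[[-0.25,0.085,0.003],[0.004,-0.0015,-0.26]],[[-0.28,0.096,0.003],[0.004,-0.0015,-0.29]],[[-0.305,0.104,0.003],[0.004,-0.0015,-0.32]],[[-0.318,0.1075,0.003],[0.004,-0.0015,-0.33]]]' -0.1;  python3 -m handwheel '[[[0,0,0],[0,0,0]],[[0,0,0],[0,0,0]]]'; python3 -c "
from h import *
delta((.608,-.005,.12),17.8)"
```

```text
clock: 10.8
ee_pos: [0.6098, -0.0063, 0.2202]
orientation: [0.59, 0.808, 0.001, 0.001]
contact_force: [0.4, -0.3, -0.5]
grip_width: 0.0385
clock: 11.0
ee_pos: [0.6093, -0.0064, 0.2194]
orientation: [0.59, 0.807, 0.001, -0.0]
contact_force: [-0.7, 0.6, 0.4]
grip_width: 0.0388
t 11.0 pos [ 0.6093 -0.0064  0.2194] grip 0.0388 F [-0.71  0.59  0.43] j [-0.12  0.45  0.16  1.28  0.    1.15]
shift [ 0.0015 -0.0009  0.0994] rotvec [ 0.0016 -0.0016 -0.0019]
```

```bash
python3 -m handwheel '[[[0.001,0,0.02],[0.001,-0.001,-0.001]],[[0.0015,-0.001,0.04],[0.001,-0.001,-0.001]],[[0.0015,-0.001,0.06],[0.001,-0.001,-0.001]],[[0.0015,-0.001,0.08],[0.001,-0.001,-0.001]],[[0.0015,-0.001,0.095],[0.001,-0.001,-0.001]],[[0.0015,-0.001,0.1],[0.001,-0.001,-0.001]],[[0.0015,-0.001,0.1],[0.001,-0.001,-0.001]]]'; python3 -c "
from h import *
delta((.608,-.005,.068),17.8)
s=cams.read_camera('scene')[:,:,::-1];cv2.imwrite('pics/s10.png',cv2.resize(s[150:280,210:320],None,fx=4.5,fy=4.5,interpolation=2))"
```

```text
clock: 11.7
ee_pos: [0.607, -0.0039, 0.1186]
orientation: [0.589, 0.808, 0.0, -0.001]
contact_force: [0.2, -0.2, 1.2]
grip_width: 0.0387
t 11.7 pos [ 0.607  -0.0039  0.1186] grip 0.0387 F [ 0.15 -0.15  1.24] j [-0.11  0.49 -0.03  1.04  0.    1.15]
shift [-0.0014  0.0007  0.0506] rotvec [-0.0012 -0.0016  0.0003]
```

View pics/s10.png

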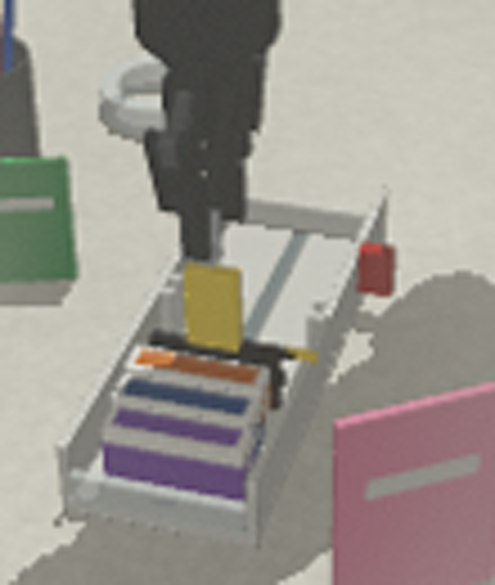

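The fingers are straddling the tab, whose top is at (213,268). I'll descend over it and close.

```bash
python3 -m handwheel '[[[-0.001,0.0005,0.01],[-0.001,-0.001,0]],[[-0.001,0.0005,0.022],[-0.001,-0.001,0]],[[-0.001,0.0005,0.034],[-0.001,-0.001,0]],[[-0.001,0.0005,0.044],[-0.001,-0.001,0]],[[-0.001,0.0005,0.05],[-0.001,-0.001,0]],[[-0.001,0.0005,0.05],[-0.001,-0.001,0]]]'; python3 -c "
from h import *
delta((.608,-.005,.068),17.8)
s=cams.read_camera('scene')[:,:,::-1];cv2.imwrite('pics/s11.png',cv2.resize(s[150:280,210:320],None,fx=4.5,fy=4.5,interpolation=2))"
```

```text
clock: 12.35
ee_pos: [0.6074, -0.0049, 0.0681]
orientation: [0.589, 0.808, -0.0, -0.001]
contact_force: [0.2, -0.2, -0.5]
grip_width: 0.0383
t 12.35 pos [ 0.6074 -0.0049  0.0681] grip 0.0383 F [ 0.22 -0.22 -0.54] j [-0.11  0.53 -0.11  0.93  0.    1.15]
shift [-0.0002  0.0005  0.0001] rotvec [-0.001  -0.0009 -0.0001]
```

View pics/s11.png

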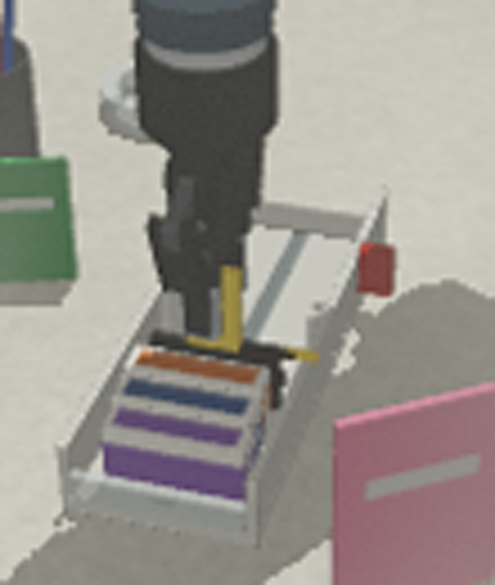

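```bash
python3 -m handwheel '[[[0,0,0],[0,0,0]],[[0,0,0],[0,0,0]],[[0,0,0],[0,0,0]],[[0,0,0],[0,0,0]],[[0,0,0],[0,0,0]]]' -1; python3 -c "
from h import *
delta((.608-.0953*1.2,-.005-.0305*1.2,.068),17.8)"
```

```text
clock: 12.9
ee_pos: [0.6092, -0.0048, 0.0695]
orientation: [0.589, 0.808, 0.001, 0.001]
contact_force: [3.5, 1.4, 1.1]
grip_width: 0.011
t 12.9 pos [ 0.6092 -0.0048  0.0695] grip 0.011 F [3.51 1.44 1.05] j [-0.11  0.53 -0.1   0.93  0.    1.15]
shift [ 0.0004 -0.1213  0.0012] rotvec [0.0026 0.0001 0.0006]
```

```bash
python3 -m handwheel '[[[0,-0.006,0],[0,0,0]],[[0,-0.018,0],[0.001,0,0]],[[0,-0.032,0],[0.002,0,0]],[[0,-0.048,0.0005],[0.002,0,0]],[[0,-0.064,0.0005],[0.002,0,0]],[[0,-0.08,0.0005],[0.002,0,0]],[[0,-0.094,0.0005],[0.002,0,0]],[[0,-0.105,0.0005],[0.002,0,0]],[[0,-0.112,0.001],[0.002,0,0]],[[0,-0.114,0.001],[0.002,0,0]]]'; python3 -m handwheel '[[[0,0,0],[0,0,0]],[[0,0,0],[0,0,0]]]'; python3 -c "
from h import *
delta((.608-.0953*1.2,-.005-.0305*1.2,.068),17.8)
s=cams.read_camera('scene')[:,:,::-1];cv2.imwrite('pics/s12f.png',s);cv2.imwrite('pics/s12.png',cv2.resize(s[150:280,210:320],None,fx=4.5,fy=4.5,interpolation=2))
t=cams.read_camera('top')[:,:,::-1];cv2.imwrite('pics/t12f.png',t);cv2.imwrite('pics/t12.png',cv2.resize(t[125:260,235:335],None,fx=4.4,fy=4.4,interpolation=2))"
```

```text
clock: 13.9
ee_pos: [0.5038, -0.0398, 0.0695]
orientation: [0.589, 0.808, 0.003, 0.003]
contact_force: [10.4, 2.7, -3.4]
grip_width: 0.011
clock: 14.1
ee_pos: [0.5055, -0.0393, 0.0696]
orientation: [0.589, 0.808, 0.004, 0.004]
contact_force: [9.2, 2.4, -7.0]
grip_width: 0.0108
t 14.1 pos [ 0.5055 -0.0393  0.0696] grip 0.0108 F [ 9.2   2.37 -7.01] j [-0.21  0.35 -0.41  0.81  0.    1.05]
shift [ 0.0014 -0.012   0.0015] rotvec [0.0112 0.0011 0.0013]
```

View pics/s12.png

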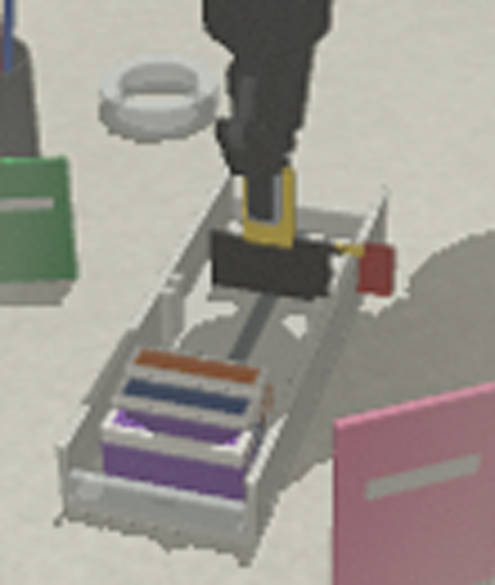

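View pics/t12.png

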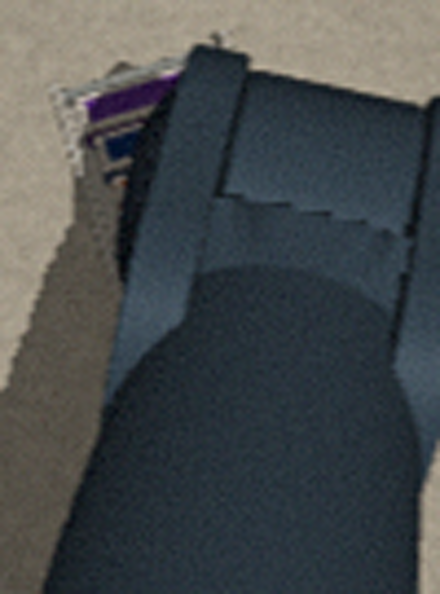

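```bash
python3 -m handwheel '[[[0,-0.004,0],[0.003,0,0]],[[0,-0.008,0],[0.003,0,0]],[[0,-0.011,0],[0.003,0,0]],[[0,-0.011,0],[0.003,0,0]],[[0,-0.011,0],[0.003,0,0]]]'; python3 -c "
from h import *
delta((.608-.0953*1.2,-.005-.0305*1.2,.068),17.8)
s=cams.read_camera('scene')[:,:,::-1];cv2.imwrite('pics/s13f.png',s);cv2.imwrite('pics/s13.png',cv2.resize(s[180:230,250:310],None,fx=12,fy=12,interpolation=0))"
```

```text
clock: 14.7
ee_pos: [0.4969, -0.0421, 0.0696]
orientation: [0.588, 0.809, 0.005, 0.004]
contact_force: [9.7, 3.6, -7.9]
grip_width: 0.0112
t 14.7 pos [ 0.4969 -0.0421  0.0696] grip 0.0112 F [ 9.67  3.63 -7.88] j [-0.22  0.33 -0.43  0.8   0.01  1.04]
shift [ 0.0015 -0.003   0.0016] rotvec [0.012  0.0007 0.0019]
```

View pics/s13.png

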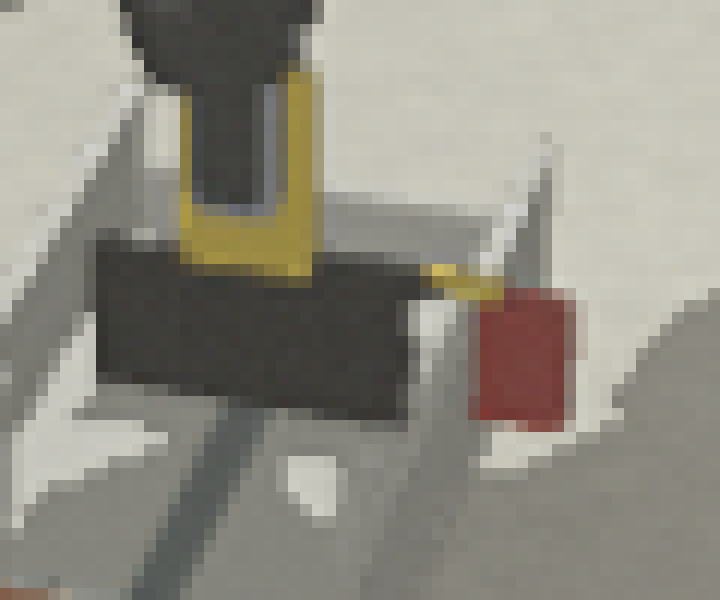

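```bash
python3 - <<'E'
from h import *
a=np.radians(17.7);u=np.array([np.cos(a),np.sin(a)]);v=np.array([-u[1],u[0]])
C=np.array([.5645,-.0188])
def tr(p): d=p[:2]-C; return (u@d).round(4),(v@d).round(4)
g=lambda x,y:(x/12+250-.5,y/12+180-.5)
print('tip mid',tr(onz('scene',*g(502,292),.055)),'root',tr(onz('scene',*g(440,280),.055)))
print('mark front',[tr(onz('scene',*g(*p),.05)) for p in[(482,303),(574,308)]])
for x in(-.069,-.075,-.081): 
  for y in (.056,.078):
    w=np.r_[C+x*u+y*v,.05]; p=proj('scene',w); print('mark corner',x,y,((p-[249.5,179.5])*12).round())
for x in(-.0725,-.0745,-.0765): print('ptr',x,((proj('scene',np.r_[C+x*u+.06*v,.055])-[249.5,179.5])*12).round())
E
```

```text
tip mid (np.float64(-0.0699), np.float64(0.0597)) root (np.float64(-0.0707), np.float64(0.0446))
mark front [(np.float64(-0.0714), np.float64(0.0546)), (np.float64(-0.0754), np.float64(0.0757))]
mark corner -0.069 0.056 [485. 310.]
mark corner -0.069 0.078 [577. 325.]
mark corner -0.075 0.056 [492. 296.]
mark corner -0.075 0.078 [583. 311.]
mark corner -0.081 0.056 [498. 282.]
mark corner -0.081 0.078 [589. 297.]
ptr -0.0725 [506. 286.]
ptr -0.0745 [508. 282.]
ptr -0.0765 [510. 277.]
```

```bash
python3 - <<'E'
from h import *
s=cv2.imread('pics/s9full.png');t=cv2.imread('pics/t9.png')
print('scene R rows202-218 cols288-298');print(s[202:218,288:299,2]);print('G');print(s[202:218,288:299,1])
print('top R rows 219-232 cols 261-274');print(t[219:233,261:275,2]);print(t[219:233,261:275,1])
E
```

```text
scene R rows202-218 cols288-298
[[137 165 201 177 120 125 122 149 206 202 201]
 [142 181 178 145 130 121 121 154 208 204 203]
 [192 193 170 165 165 168 175 161 188 190 202]
 [194 174 182 178 179 173 176 170 175 185 188]
 [195 167 136 135 142 140 154 162 172 164 187]
 [192 135 117 120 121 125 128 131 130 137 188]
 [199 115 121 124 121 124 123 121 119 129 187]
 [167 116 122 123 121 123 125 124 120 129 185]
 [122 119 123 123 124 125 125 123 120 141 204]
 [120 119 122 124 124 123 124 125 118 142 203]
 [124 119 123 124 123 123 123 124 121 141 201]
 [124 115 123 121 122 124 124 124 118 137 203]
 [123 117 129 119 120 120 122 122 120 147 203]
 [124 122 132 157 177 150 136 135 137 176 203]
 [126 124 146 199 202 197 195 195 194 198 201]
 [124 126 150 200 198 199 201 200 198 198 197]]
G
[[136 165 202 177 121 125 122 147 204 200 199]
 [142 181 171 130 116 128 127 157 209 205 202]
 [192 190 112  85  87  94  95 109 145 171 203]
 [195 164  79  79  81  78  82  82  84 123 185]
 [195 157  68  74  80  77  80  79  79 110 181]
 [193 122  66  73  74  76  77  78  74 107 181]
 [201  99  69  75  74  78  77  
[... 1425 characters left out ...]
8  64  73  66  73  70  67  64 103 150 128 128 140]
 [137 107  63  65  68  76  77  73  69  86 126 141 137 141]
 [129 103  68  63  71  70  54  33  24  29 100 151 148 149]
 [133 132 105  45  36  28  13   3   7  15  95 147 129 127]
 [133 121  74  18   8  19   7  16  14  11  45 110 136 138]
 [132 110  51  15   7  23  14  17  16  10  27 100 152 151]
 [139 138  96  20  16  14  11  15  11   9  16 105 145 128]
 [131 136  97  21   4  12  11   9  28  44  63  96 133 142]
 [130 133 115  45   9  20  50  70 108 127 133 117 135 144]
 [140 135 139 106  73 109 138 134 133 131 133 114 120 144]
 [144 140 137 132 137 139 144 147 133 136 138 143 130 129]
 [145 136 136 138 137 136 138 133 138 136 139 141 107 108]]
```

```bash
python3 - <<'E'
from h import *
a=np.radians(17.7);u=np.array([np.cos(a),np.sin(a)]);v=np.array([-u[1],u[0]])
C=np.array([.5645,-.0188])
def tr(p): d=p[:2]-C; return (u@d).round(4),(v@d).round(4)
print('top c',tr(onz('top',267.4,225.4,.05)))
print('scene back/mid/front',[tr(onz('scene',293.4,r,.05)) for r in(203.7,204.85,206.0)],'bottom front',tr(onz('scene',293.6,215.3,.018)))
X=tri((293.4,204.85),(267.4,225.4));print('tri',X,tr(X))
s=cv2.imread('pics/s13f.png')
print(s[198:209,284:297].transpose(2,0,1)[[2,1,0]])
s=cv2.imread('pics/s9full.png')
print('rest');print(s[224:234,272:284].transpose(2,0,1)[[2,0]])
E
```

```text
top c (np.float64(-0.073), np.float64(0.0652))
scene back/mid/front [(np.float64(-0.0795), np.float64(0.0633)), (np.float64(-0.0739), np.float64(0.0648)), (np.float64(-0.0683), np.float64(0.0662))] bottom front (np.float64(-0.069), np.float64(0.0674))
tri [0.4751076  0.02099035 0.05057798] (np.float64(-0.0731), np.float64(0.0651))
[[[138 139 143 142 146 150 155 181 197 160 117 146 203]
  [139 138 140 140 138 135 155 206 199 118 119 146 204]
  [142 141 139 139 139 143 169 201 173 118 119 147 206]
  [130 142 138 137 138 157 205 197 127 121 119 147 206]
  [ 86 143 203 189 141 155 193 169 118 122 120 147 206]
  [ 60  86 134 149 148 149 156 143 118 123 120 154 211]
  [ 60  79  97 152 164 162 152 145 113 120 134 128 164]
  [145 196 194 191 148 125 128 124 107 114 119 115 118]
  [155 206 200 179 131 117 119 118 125 122 119 118 113]
  [155 204 195 151 128 119 119 118 120 119 121 118 117]
  [115 180 180 133 134 116 118 119 119 119 119 121 116]]

 [[136 138 142 141 145 149 154 181 197 160 116 145 201]
  [139 138 140 138 137 135 154 206 200 118 119 145 201]
  [141 140 138 138 138 142 169 201 17
[... 1435 characters left out ...]
131 133 123 123 125]
  [139 209 203 194 149 131 145 123 126 123 130 142]
  [ 84 152 200 189 201 188 119 122 123 124 121 144]
  [ 62 123 202 191 200 176 119 122 125 126 123 148]]

 [[188 188 188 188 189 183 142 159 190 168 113 118]
  [191 190 189 188 189 182 155 192 189 131 114 116]
  [171 171 178 195 193 188 166 197 194 112 115 117]
  [100 101 110 128 137 136 151 173 147 114 116 115]
  [ 60  60  64  68  79  82  97 109  96 116 117 123]
  [ 62  73  52  63  83  66  68  68  83 118 117 115]
  [121 190 184 183 164 127 153  89  90 118 116 117]
  [130 200 193 186 143 124 131 112 114 116 122 133]
  [ 78 142 191 181 193 180 112 115 116 116 113 134]
  [ 56 115 192 182 191 168 111 113 118 118 113 136]]]
```

```bash
python3 - <<'E'
from h import *
a=np.radians(17.7);u=np.array([np.cos(a),np.sin(a)]);v=np.array([-u[1],u[0]])
C=np.array([.5645,-.0188])
def tr(p): d=p[:2]-C; return (u@d).round(4),(v@d).round(4)
for z in(.055,.053): print(z,tr(onz('scene',280.5,229,z)),tr(onz('scene',291.5,203.7,z)))
E
```

```text
0.055 (np.float64(0.0487), np.float64(0.0621)) (np.float64(-0.0707), np.float64(0.06))
0.053 (np.float64(0.0462), np.float64(0.0614)) (np.float64(-0.0736), np.float64(0.0593))
```

```bash
python3 -m handwheel '[[[0,-0.002,0],[0,0,0]],[[0,-0.003,0],[0,0,0]],[[0,-0.003,0],[0,0,0]],[[0,-0.003,0],[0,0,0]],[[0,-0.003,0],[0,0,0]],[[0,-0.003,0],[0,0,0]]]'; python3 -c "
from h import *
delta((.6092,-.0048,.0695),17.8)
s=cams.read_camera('scene')[:,:,::-1];cv2.imwrite('pics/s14f.png',s);cv2.imwrite('pics/s14.png',cv2.resize(s[180:230,250:310],None,fx=12,fy=12,interpolation=0))
print(s[199:208,286:294].transpose(2,0,1)[[2,1,0]])"
```

```text
clock: 15.35
ee_pos: [0.4959, -0.0424, 0.0696]
orientation: [0.588, 0.809, 0.006, 0.005]
contact_force: [9.4, 4.0, -7.0]
grip_width: 0.0113
t 15.35 pos [ 0.4959 -0.0424  0.0696] grip 0.0113 F [ 9.41  3.96 -7.  ] j [-0.22  0.33 -0.44  0.79  0.01  1.04]
shift [0.0009 0.1193 0.002 ] rotvec [0.0156 0.0002 0.0026]
[[[139 141 138 135 154 207 200 120]
  [139 140 139 143 170 201 172 117]
  [157 139 138 157 205 197 126 121]
  [198 143 141 153 182 168 118 122]
  [123 134 151 150 155 147 120 122]
  [ 95 156 174 159 147 147 115 121]
  [193 190 151 122 124 120 108 114]
  [200 179 131 116 118 116 122 121]
  [196 151 127 117 118 122 122 119]]

 [[139 140 137 136 154 207 201 118]
  [138 140 139 142 170 200 171 115]
  [152 139 138 157 205 197 126 120]
  [178 130 131 144 178 166 118 121]
  [107 118 134 134 142 133 110 125]
  [ 93 149 165 147 126 131  76  82]
  [193 189 151 113  76  84  62  64]
  [199 179 131 101  60  62  66  65]
  [196 151 126 101  60  67  66  64]]

 [[132 133 130 128 146 199 196 112]
  [134 133 132 135 161 192 166 109]
  [127 136 134 152 199 190 119 114]
  [ 90  87  92 110 155 151 114 115]
  [ 58  59  65  70  85  88  98 118]
  [ 83 119 116  83  64  64  66  77]
  [186 181 137  95  57  61  57  60]
  [191 170 126  99  55  58  62  59]
  [187 144 119  95  55  63  62  59]]]
```

View pics/s14.png

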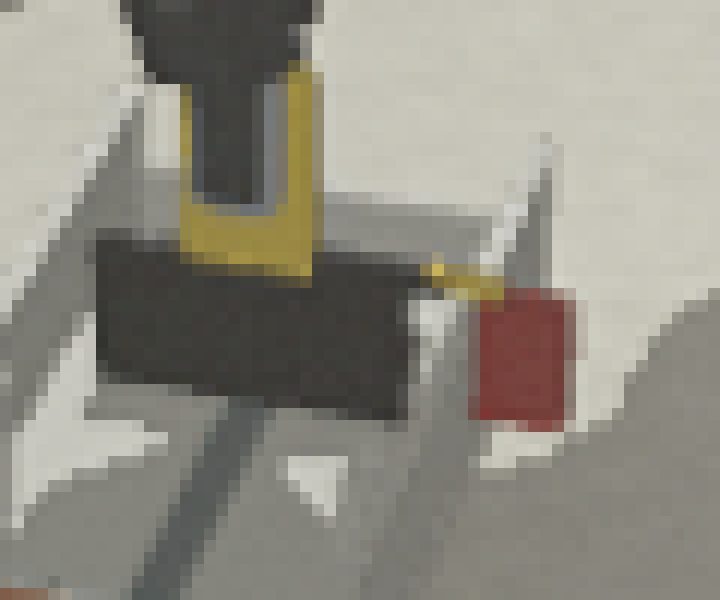

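View pics/s14f.png

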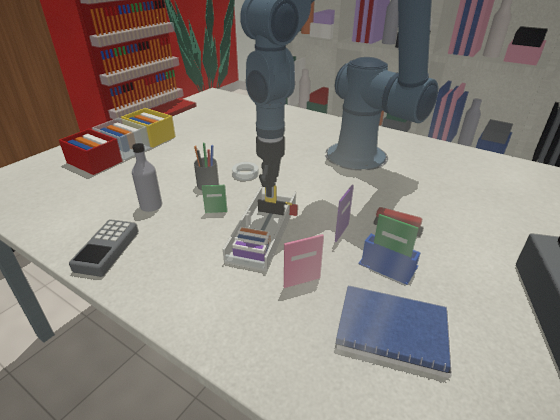

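The pointer at (291,204) lies over the mark's top, the panel stands in the stand at (396,235), and the packs and other objects are where they were. One check for drift, then I hand it in.

```bash
python3 -c "
from h import *
for i in range(6): cams.read_camera('scene')
delta((.6092,-.0048,.0695),17.8)
env.job_done()"
```

```text
t 15.7 pos [ 0.4959 -0.0424  0.0696] grip 0.0115 F [10.23  3.48 -6.87] j [-0.22  0.33 -0.44  0.79  0.01  1.04]
shift [0.0009 0.1194 0.002 ] rotvec [0.0155 0.0003 0.0025]
the job is handed in; nothing more can be done
```

I lifted the green lock panel straight out of the tray and stood it upright in the blue stand. I then pulled the pusher back by its yellow tab to the red mark. The job was handed in at 15.7 s with the gripper still holding the tab.

- **Panel:** after I let go it stayed upright in the stand, and the last scene picture still shows it there.
- **Pull:** the gripper travelled 0.119 m from where it took the tab. It did not drift over the last 0.3 s, and the spring force was about 10.5 N.
- **Mark:** the two cameras put the mark 0.1185 m and about 0.120–0.123 m from the pusher's rest position, so they disagree by up to 4 mm. The pull lies within that spread and within the mark's 12 mm length. The arm blocked the top camera while holding, so I could only check the pointer in the scene view, where it lies over the mark's top.
- **Other readings:** the wrist also showed a steady downward force of about 7 N and a tilt of 0.9° while holding.
- **Other items:** the pen packs and everything else look unmoved in the last scene picture.

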